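Feel the rack tray for the spot where it catches

ROBOT

A 6-joint arm with a two-finger parallel gripper is mounted at the origin on the work surface. World frame = base frame: x ahead of the robot, y to its left, z up, the work surface at z = 0. Lengths are in mm, angles in rad, forces in N, time in s.
With the tool pointing down it reaches from about 325 to 900 mm from the base axis. Payload 6.1 kg.
Tool frame: the origin (TCP) lies at the very end of the fingers, on their centre line; the grasp point (between the pads) lies 19 mm behind it; z points along the fingers, x is the direction in which the jaws open and shut, and the axes are right-handed (so a half turn about z gives the same grasp; the last joint's range is limited). The gripper opens to 87 mm and grips with 3 to 60 N. Pads are 19 mm wide; open, the fingers measure 117 mm over their backs; the gripper's body (75 mm by 190 mm) begins 51 mm behind the grasp point.
Start: joints at [1.22, 0.22, 1.526, -0, 1.395, -0.126], TCP at [139.318, 609.267, 188.038] pointing down, gripper open.
Joint ranges: [-2.98, 2.98], [-0.91, 2.08], [0.09, 2.57], [-1.24, 4.39], [0.2, 2.65], [-2.68, 2.68]. Speed limits (rad/s): [2.57, 2.57, 3.01, 3.14, 3.14, 3.14].

INTERFACE

Orientations are given as [roll, pitch, yaw] about the fixed x, y, z axes, in that order (R = Rz(yaw) Ry(pitch) Rx(roll)).
In Python, from plant import status, grab_frame, workorder gives the robot as it stands.
- The arm moves only by the shell command python3 -m handwheel 'ROWS' [OPENING] [FORCE]. ROWS is a JSON object of lists of equal length, an entry for each row: "linear": the shift along the tool's x, y, z in units of 0.025 m (1.0 is 0.025 m), a list of three; "turn": the turn about the tool's z in units of 5 degrees (1.0 is 5 degrees). A call has exactly 5 rows; each row shifts and turns the commanded pose from where the row before left it, along the tool's axes as they then stand; what a row does not reach is not made up. A row lasts 1/12 s, in which the tool goes at most 41.7 mm and 7.16 degrees, less where a joint would pass 70% of its speed; a pose out of reach is approached as far as the arm can. A call with a number of a shift or a turn outside -1 to 1 is refused whole. A call with a gripper value outside its range is refused whole. OPENING is the opening in per cent of the stroke, from 0 (shut) to 100 (fully open), set as the call begins (- or left out, the last holds). The fingers move at their own pace and stop on an object; FORCE is the grip in N (left out, the last holds). Time passes only in rows, so rows that do not move let the fingers close, or fill a call up. It gives the time, the measured TCP pose, the force and the opening at its end, in the units of the state.
- status.state(): the state, without advancing time (a new reading comes with each control period).
- grab_frame(name): name is "scene" or "side" or "wrist"; returns a dict with "frame" (384x512x3 uint8, red, green, blue), "vertical_fov" (degrees; the focal length in pixels is half the picture's height over the tangent of half this angle, whatever the lens; pixels are square), "cx", "cy" (the principal point, pixels), "R" (3x3) and "t" (3): a world point X has camera coordinates R X + t; the wrist camera has in their place "T_tool_cam" (4x4, takes a point from camera to tool coordinates, whose origin is the TCP and whose axes are the tool frame's). Camera axes: x right, y down, z forward; pixel columns grow to the right and rows downward; lengths in mm; the calibration is good to about 2 mm. A picture is of the moment at which its call begins: read the wrist's pose just before it. There is no depth.
- workorder.sign_off(): hands the job in, once; it reports no verdict.
The state is a dict: "time": time; "q": joint angles; "joint_velocities": joint speeds; "joint_efforts": joint torques, N m; "eef_pos": TCP position; "ee_rot": TCP orientation; "ft_force": force on the tool from outside, world axes, zero at the start; "torque": the same for the moment, N m; "finger_gap": finger opening in mm.
Only numpy, scipy, OpenCV 4.12 (cv2) and the standard library are available. Lean on these libraries where they do the work, as an engineer would, in place of code of your own. Each camera call takes 0.05 s, during which the arm holds its last target. There are 200 camera calls.

TASK

The pull-out bottom tray of the little steel rack catches somewhere along its runners. Take it by the orange tab, draw it all the way out to its stop, then push it all the way home, easing it against the stops rather than slamming them and feeling where it catches; finally pull it out again to that spot, leave it sitting right in the catch so I can file it there, and let go. Do not upset the cup in the tray or disturb the bottle, the dispenser and the brush.

Things in the scene. Friction and masses are not known exactly. Their poses are not given: they have to be found in the camera images.
- rack: Fixed low two-tier steel rack, 250 mm deep (its x) by 190 mm wide (its y) by 165 mm high. Origin: centre of its underside, on the work surface; z up. Its open front faces its own -x; the tray pulls out along its -x. Its place and yaw vary.
- runners: Two dark steel runners (236 mm long, top 47 mm up) fixed inside the rack; same frame. A hidden dent in them, middle 50 to 150 mm out and different each time, catches the tray, alike both ways: resistance sets in 19 mm before the middle, peaks at 12 N 17 mm before it, is gone at 8 mm; then the tray is drawn to the middle and sits; leaving takes 11 N. Left 8 to 19 mm off the middle, it slides out.
- stops: The two small rubber end stops of the tray, inside the rack; same frame as the rack. They yield 0.1 to 0.2 mm per N and must never be pressed with more than 25 N, so meet them slowly.
- tray (a joint): How far the white tray is pulled out (m) along the rack's -x: 0 = home, just touching the inner rubber stop; 0.180 = fully out, just touching the outer one. Starts 10 to 30 mm out. It slides at about 2 N except where it catches.
- tab (a point): Grip point of the tray's orange tab: an upright plate 32 mm along the rack's x, 12 mm thick along its y, from 56 to 110 mm above the work surface; the point is 90 mm up, mid-plate, axes as the rack's. Pinch it from above across the 12 mm. Home, it lies 200 mm from the rack's origin along the rack's -x (75 mm before the rack's front). A 14 mm high neck as thick joins it to the tray.
- cup: White ceramic cup, 68 mm across the rim, 75 mm high, 130 to 250 g, standing loose in the tray (tray floor 28 mm above the work surface); it rides with the tray and must stay upright. Origin: centre of its underside, z up.
- bottle: Closed teal bottle, 60 mm across, 170 mm high, standing loose on the rack's top, in its rear half. Origin: centre of its underside.
- dispenser: Stainless pump dispenser, 60 mm across, 158 mm high, standing loose on the rack's top, in its rear half. Origin: centre of its underside.
- brush: Green plastic scrub brush, 200 mm long (its x), 50 mm wide, 36 mm high, lying loose on the work surface beside the tray's path, about 150 to 165 mm off its line. Origin: on the work surface, under the middle of its length.

How it is judged:
By the outcome, as a careful person would: the job done as asked, in the order asked, and still so for the second after the job is handed in, with the robot touching nothing.
It also fails if it takes over 72 s, if anything falls off the work surface, if the arm or the gripper's body presses on something with over 40 N, if the wrist force passes 120 N, or if a joint passes its speed limit or range.

## Working session

There is one attempt and no reset: what is moved stays moved. The work goes in short steps, Python scripts to look and compute and a shell command to move; the robot and the scene stay as the last step left them, time stands still between calls to the robot, and variables do not carry over. Pictures are saved under pics/ and viewed, about 8 in all and at most 12, crops included, and the job is handed in when it is done.

```bash
ls; mkdir -p pics; python3 - <<'E'
from plant import status, grab_frame
import cv2,json,numpy as np
print(status.state())
for n in ("scene","side"):
    f=grab_frame(n); cv2.imwrite(f"pics/{n}0.png",f["frame"][:,:,::-1])
    np.save(f"pics/{n}0.npy",f,allow_pickle=True)
    print({k:v for k,v in f.items() if k!="frame"})
E
```

```text
pics
{'time': 0.0, 'q': array([ 1.21989418e+00,  2.21220561e-01,  1.52761373e+00, -4.34287708e-06,
        1.39467409e+00, -1.26091560e-01]), 'joint_velocities': array([-0.0021801 ,  0.00073867, -0.00059273, -0.00078406,  0.00025078,
       -0.00031993]), 'joint_efforts': array([-1.62964781e-03, -4.94612932e+01, -3.87380362e+01,  6.99083065e-02,
        5.72934514e-02, -1.35688169e-04]), 'eef_pos': array([139.09092096, 608.62979592, 186.93936841]), 'ee_rot': array([-3.14135598e+00,  1.90105539e-03,  1.34598673e+00]), 'ft_force': array([-0.56087893,  0.81033699, -0.12320538]), 'torque': array([-0.00474033,  0.03099107, -0.05639251]), 'finger_gap': 87.01014732996808}
{'vertical_fov': 55.212465581620634, 'cx': 252.45145809501037, 'cy': 184.6136391651185, 'R': array([[-0.99995362, -0.00949719,  0.00160106],
       [-0.0094678 ,  0.93882029, -0.34427725],
       [ 0.00176656, -0.34427644, -0.93886666]]), 't': array([ 621.83150262, -114.53203346,  890.45521045])}
{'vertical_fov': 46.72087658211041, 'cx': 262.97049535540066, 'cy': 190.5887580567738, 'R': array([[ 0.99682486, -0.07952242, -0.00404661],
       [-0.04590619, -0.53243001, -0.84522832],
       [ 0.06506007,  0.84273037, -0.53439004]]), 't': array([-635.68949733,  258.74094894,  681.99972655])}
```

View pics/scene0.png

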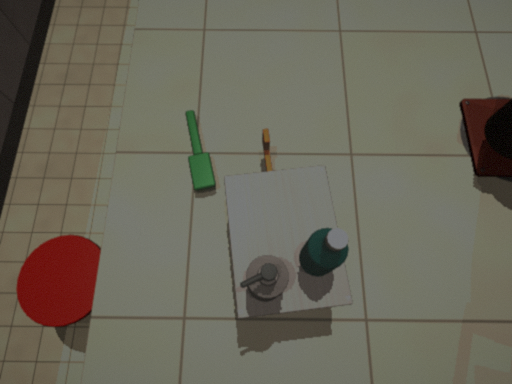

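View pics/side0.png

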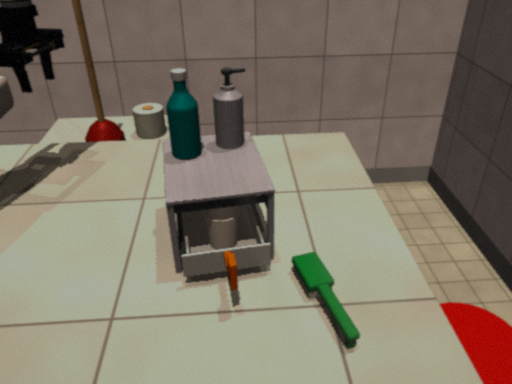

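The scene view has the rack top at about (225,175), (325,167), (350,303), (243,315). The orange tab is at (266,135) with its neck at (268,160), and the brush is at (200,150). The side view confirms that the front faces -y and the cup is in the tray.

```bash
cat > h.py <<'E'
import numpy as np,cv2
def ray(f,uv,z):
    F=192/np.tan(np.radians(f["vertical_fov"]/2))
    d=np.array([(uv[0]-f["cx"])/F,(uv[1]-f["cy"])/F,1]); R=np.array(f["R"]);t=np.array(f["t"])
    o=-R.T@t; d=R.T@d; return o+d*(z-o[2])/d[2]
def orange(f):
    h=cv2.cvtColor(f["frame"],cv2.COLOR_RGB2HSV)
    return cv2.inRange(h,(5,150,50),(22,255,255))
E
python3 - <<'E'
from h import *
S=np.load("pics/scene0.npy",allow_pickle=True).item();D=np.load("pics/side0.npy",allow_pickle=True).item()
for n,f in(("scene",S),("side",D)):
    m=orange(f); k,l,st,c=cv2.connectedComponentsWithStats(m)
    for i in range(1,k):
        if st[i,4]>15: 
            print(n,st[i],c[i].round(1)); 
            ctr=cv2.findContours((l==i).astype(np.uint8),0,1)[0][0]
            print(cv2.minAreaRect(ctr), ray(f,c[i],110).round(1))
for p in [(225,175),(325,167),(350,303),(243,315)]: print(ray(S,p,165).round(1))
a=cv2.resize(S["frame"][100:330,190:370],None,fx=3,fy=2.6*1.0 if 0 else 2.6,interpolation=cv2.INTER_CUBIC)
a=cv2.resize(S["frame"][110:325,200:370],None,fx=2.75,fy=2.75,interpolation=cv2.INTER_CUBIC)
cv2.imwrite("pics/crop1.png",cv2.convertScaleAbs(a,alpha=1.6)[:,:,::-1])
E
```

```text
scene [462  99  46  69 788] [478.9 119.9]
((473.18035888671875, 125.09986877441406), (40.73081588745117, 73.4526138305664), 25.159303665161133) [139.8  17.  110. ]
scene [264 130   5  13  53] [265.7 136.1]
((266.0, 136.0), (12.0, 4.0), 90.0) [593.7  60.2 110. ]
scene [265 150   6  20  80] [267.3 160. ]
((267.26153564453125, 159.59231567382812), (19.349416732788086, 4.093146324157715), 82.87498474121094) [590.6 114.8 110. ]
side [ 73   0  32 123 550] [87.8 58.3]
((88.59394836425781, 60.66671371459961), (125.14812469482422, 6.282321929931641), 78.19012451171875) [  75.5 1240.6  110. ]
side [224 251  14  39 353] [231.1 268.2]
((232.1176300048828, 269.5293884277344), (39.264404296875, 10.846521377563477), 77.47119140625) [591.3  34.1 110. ]
[671.2 170.4 165. ]
[485.5 152.5 165. ]
[458.7 393.5 165. ]
[633.5 413.7 165. ]
```

View pics/crop1.png

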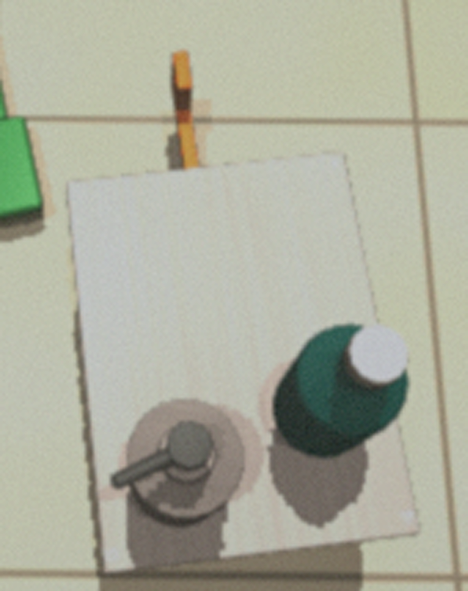

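The crop gives rack-top corners at crop px (68,183), (345,153), (417,532) and (103,573). The tab top is at (181,51–88), and its neck is at (188,123–165).

```bash
python3 - <<'E'
from h import *
S=np.load("pics/scene0.npy",allow_pickle=True).item()
f=lambda p,z:ray(S,(200+(p[0]+.5)/2.75-.5,110+(p[1]+.5)/2.75-.5),z)
c=np.array([f(p,165) for p in [(68,183),(345,153),(417,532),(103,573)]]);print(c.round(1))
for i in range(4): print(np.linalg.norm(c[i]-c[(i+1)%4]).round(1), np.degrees(np.arctan2(*(c[(i+1)%4]-c[i])[[1,0]])).round(2))
o=c.mean(0);print("centre",o)
# best rect axis: average
ax=(c[0]+c[1])/2-(c[2]+c[3])/2; lat=c[0]-c[1]+c[3]-c[2]
a=(np.arctan2(ax[1],ax[0])+np.arctan2(lat[1],lat[0])-np.pi/2)/2
a=np.arctan2(ax[1],ax[0]);b=np.arctan2(lat[1],lat[0])-np.pi/2;print(np.degrees([a,b]))
for p in[(181,51),(182,88)]: print("tab top",f(p,110).round(1))
for p in[(186,123),(191,165)]: print("neck",[ (z,f(p,z).round(1)) for z in(70,56,45)])
u=np.array([np.cos(a),np.sin(a)]);print("axis",u,"tab home",o[:2]+200*u)
E
```

```text
[[672.2 172.8 165. ]
 [485.1 149.  165. ]
 [456.6 393.7 165. ]
 [642.9 418.4 165. ]]
188.6 -172.76
246.3 96.64
187.9 7.55
247.3 -83.19
centre [564.19007961 283.48369278 165.        ]
[-83.2731359  -82.60550202]
tab top [594.1  41.7 110. ]
tab top [593.5  73.3 110. ]
neck [(70, array([588.9,  83.8,  70. ])), (56, array([588.3,  77.3,  56. ])), (45, array([587.9,  72.2,  45. ]))]
neck [(70, array([585.2, 119.6,  70. ])), (56, array([584.5, 113.8,  56. ])), (45, array([584. , 109.2,  45. ]))]
axis [ 0.11713639 -0.99311584] tab home [587.61735745  84.86052531]
```

```bash
for i in 1 2 3; do python3 -m handwheel '{"linear":[[-0.95,0.74,0],[-0.95,0.74,0],[-0.95,0.74,0],[-0.95,0.74,0],[-0.95,0.74,0]],"turn":[0,0,0,0,0]}' 100; done
for i in 1 2 3; do python3 -m handwheel '{"linear":[[0,0,0],[0,0,0],[0,0,0],[0,0,0],[0,0,0]],"turn":[0.93,0.93,0.93,0.93,0.93]}'; done
```

```text
time: 0.52
eef_pos: [203.1, 471.3, 187.4]
ee_rot: [-3.141, 0.001, 1.346]
ft_force: [-0.6, 0.0, 1.2]
finger_gap: 86.8
time: 0.93
eef_pos: [266.8, 335.0, 187.7]
ee_rot: [-3.141, 0.0, 1.346]
ft_force: [-0.2, 1.0, 0.6]
finger_gap: 86.9
time: 1.35
eef_pos: [330.5, 198.7, 187.8]
ee_rot: [-3.141, 0.0, 1.346]
ft_force: [0.6, 1.2, -0.1]
finger_gap: 87.2
time: 1.77
eef_pos: [330.2, 199.8, 187.7]
ee_rot: [-3.141, 0.0, 0.936]
ft_force: [0.2, 0.3, -0.1]
finger_gap: 86.7
time: 2.18
eef_pos: [330.1, 200.0, 187.7]
ee_rot: [-3.141, 0.001, 0.53]
ft_force: [0.4, -0.3, -0.1]
finger_gap: 87.2
time: 2.6
eef_pos: [330.1, 200.0, 187.7]
ee_rot: [3.141, 0.001, 0.125]
ft_force: [-0.1, -0.2, 0.5]
finger_gap: 87.0
```

```bash
python3 -m handwheel '{"linear":[[0,1,0],[0,1,0],[0,1,0],[0,1,0],[0.4,1,0]],"turn":[0,0,0,0,0]}'
python3 -m handwheel '{"linear":[[0.93,1,0],[0.93,1,0],[0.93,0,0],[0.93,0,0],[0.93,0,0]],"turn":[0,0,0,0,0]}'
python3 -m handwheel '{"linear":[[0.93,0,0],[0.93,0,0],[0.93,0,0],[0.93,0,0],[0.93,0,0]],"turn":[0,0,0,0,0]}'
python3 -m handwheel '{"linear":[[0,0,0],[0,0,0],[0,0,0],[0,0,0],[0,0,0]],"turn":[0,0,0,0,0]}'
python3 - <<'E'
from h import *
from plant import status,grab_frame
s=status.state(); f=grab_frame("wrist")
print(s["eef_pos"],s["ee_rot"],s["ft_force"])
np.save("pics/w1.npy",f,allow_pickle=True); print({k:v for k,v in f.items() if k!="frame"})
cv2.imwrite("pics/w1.png",f["frame"][:,:,::-1])
E
```

```text
time: 3.02
eef_pos: [355.3, 76.5, 187.7]
ee_rot: [-3.141, 0.001, 0.129]
ft_force: [0.2, 0.3, 0.2]
finger_gap: 86.9
time: 3.43
eef_pos: [478.9, 42.1, 187.5]
ee_rot: [-3.141, 0.001, 0.127]
ft_force: [-0.1, -0.8, 0.7]
finger_gap: 87.2
time: 3.85
eef_pos: [594.1, 57.9, 187.2]
ee_rot: [-3.141, 0.001, 0.129]
ft_force: [0.4, 0.0, 0.3]
finger_gap: 87.5
time: 4.27
eef_pos: [592.6, 57.6, 188.3]
ee_rot: [3.142, 0.0, 0.129]
ft_force: [0.3, -0.5, -0.3]
finger_gap: 86.9
[592.59182083  57.61707884 188.25562317] [3.14156773e+00 2.77428467e-05 1.28566223e-01] [ 0.30368573 -0.46175309 -0.3344611 ]
{'vertical_fov': 65.02979635419406, 'cx': 257.8704569134398, 'cy': 187.99186241327587, 'T_tool_cam': array([[ 9.99999687e-01,  2.30931435e-04,  7.56837840e-04,
        -3.93237463e-01],
       [-4.31819189e-04,  9.60752812e-01,  2.77405565e-01,
        -7.58019450e+01],
       [-6.63072418e-04, -2.77405805e-01,  9.60752611e-01,
        -1.96057800e+02],
       [ 0.00000000e+00,  0.00000000e+00,  0.00000000e+00,
         1.00000000e+00]])}
```

View pics/w1.png

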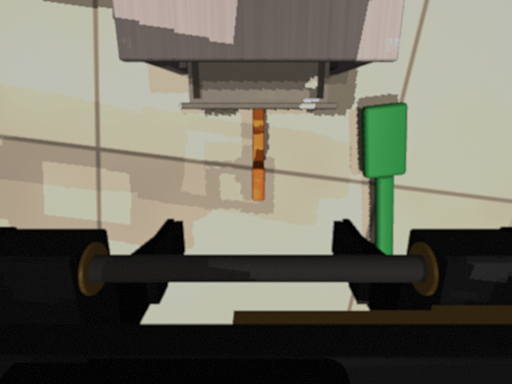

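The wrist view shows the tab in column ~258 with its top spanning rows ~167–199. It lies midway between the fingers, and the rack's front edge is level at row ~61, so the yaw is aligned.

```bash
cat >> h.py <<'E'
def tool_pt(f,uv,ztool):
    F=192/np.tan(np.radians(f["vertical_fov"]/2)); T=np.array(f["T_tool_cam"])
    d=T[:3,:3]@np.array([(uv[0]-f["cx"])/F,(uv[1]-f["cy"])/F,1]); o=T[:3,3]
    return o+d*(ztool-o[2])/d[2]
E
python3 - <<'E'
from h import *
f=np.load("pics/w1.npy",allow_pickle=True).item()
m=orange(f)[:240]
h=cv2.cvtColor(f["frame"],cv2.COLOR_RGB2HSV)
for r in range(105,205,6): 
    c=np.where(m[r])[0]; print(r,c.min() if len(c) else None,c.max() if len(c) else None,h[r,258,2],end=' | ')
for p in[(118,60),(400,62)]: print(tool_pt(f,p,23))
for p in[(258.5,167),(258.5,200)]: print(tool_pt(f,p,78),tool_pt(f,p,78+54))
E
```

```text
105 None None 129 | 111 253 263 153 | 117 253 263 149 | 123 253 263 189 | 129 253 263 135 | 135 253 263 187 | 141 253 263 189 | 147 253 263 186 | 153 253 263 116 | 159 253 263 116 | 165 254 262 59 | 171 253 264 191 | 177 253 263 188 | 183 253 263 189 | 189 253 263 188 | 195 253 263 188 | 201 None None 172 | [ -94.54026706 -102.32727847   23.        ]
[  95.76381939 -101.17206343   23.        ]
[  0.39833345 -16.95523139  78.        ] [  0.55430357  -5.36014988 132.        ]
[ 0.43096674 15.30328209 78.        ] [  0.59336689  33.25454001 132.        ]
```

```bash
python3 -m handwheel '{"linear":[[0.02,0,0.8],[0,-0.03,0.8],[0,0,0.8],[0,0,0.8],[0,0,0.6]],"turn":[0,0,0,0,0]}'
python3 -m handwheel '{"linear":[[0,0,0.6],[0,0,0.28],[0,0,0],[0,0,0],[0,0,0]],"turn":[0,0,0,0,0]}'
python3 -m handwheel '{"linear":[[0,0,0],[0,0,0],[0,0,0],[0,0,0],[0,0,0]],"turn":[0,0,0,0,0]}' 0 40
python3 -m handwheel '{"linear":[[0,0,0],[0,0,0],[0,0,0],[0,0,0],[0,0,0]],"turn":[0,0,0,0,0]}'
python3 -m handwheel '{"linear":[[0,0,0],[0,0,0],[0,0,0],[0,0,0],[0,0,0]],"turn":[0,0,0,0,0]}'
```

```text
time: 4.73
eef_pos: [592.7, 58.5, 91.7]
ee_rot: [-3.141, 0.001, 0.129]
ft_force: [-0.1, -0.9, -0.2]
finger_gap: 87.0
time: 5.15
eef_pos: [594.6, 58.4, 72.4]
ee_rot: [3.141, -0.002, 0.129]
ft_force: [-0.4, 0.0, 0.3]
finger_gap: 87.3
time: 5.57
eef_pos: [593.9, 58.5, 71.3]
ee_rot: [3.142, -0.0, 0.129]
ft_force: [0.1, 0.5, 0.0]
finger_gap: 61.6
time: 5.98
eef_pos: [593.7, 58.5, 71.0]
ee_rot: [-3.142, 0.0, 0.129]
ft_force: [-0.3, 0.2, 0.0]
finger_gap: 28.0
time: 6.4
eef_pos: [592.6, 58.4, 70.9]
ee_rot: [-3.142, 0.002, 0.129]
ft_force: [-4.8, -1.0, 2.7]
finger_gap: 10.8
```

```bash
for i in 1 2 3; do python3 -m handwheel '{"linear":[[0,0.08,0],[0,0.08,0],[0,0.08,0],[0,0.08,0],[0,0.08,0]],"turn":[0,0,0,0,0]}' | grep -v rot | paste -sd' '; done
```

```text
time: 6.82 eef_pos: [593.8, 48.9, 70.9] ft_force: [-5.3, 1.7, 3.1] finger_gap: 10.9
time: 7.23 eef_pos: [595.1, 39.0, 70.9] ft_force: [-5.1, 0.7, 4.7] finger_gap: 11.3
time: 7.65 eef_pos: [596.4, 29.0, 70.9] ft_force: [-6.0, -0.5, 3.7] finger_gap: 11.0
```

```bash
python3 - <<'E'
from h import *
from plant import status,grab_frame
f=grab_frame("side"); print(status.state()["ft_force"])
cv2.imwrite("pics/side1.png",f["frame"][:,:,::-1])
E
```

```text
[-5.8781573   0.59417397  4.2141138 ]
```

View pics/side1.png

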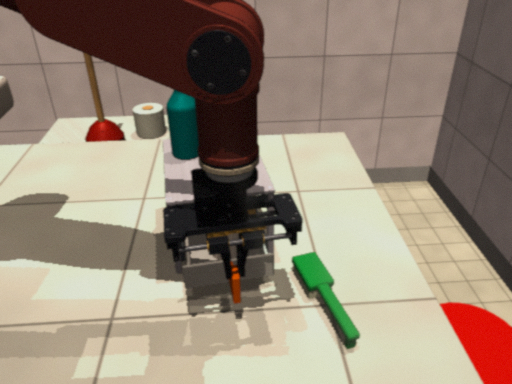

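The side view shows the fingers holding the tab, whose foot is now at about (236,300), and the tray has moved out. The brush and bottle have not moved.

```bash
for i in 1 2 3 4 5 6 7 8 9 10; do python3 -m handwheel '{"linear":[[0,0.06,0],[0,0.06,0],[0,0.06,0],[0,0.06,0],[0,0.06,0]],"turn":[0,0,0,0,0]}' | grep -v rot | paste -sd' '; done
```

```text
time: 8.12 eef_pos: [597.3, 21.6, 70.9] ft_force: [-4.8, 1.1, 4.0] finger_gap: 11.0
time: 8.53 eef_pos: [598.3, 14.2, 70.9] ft_force: [-5.0, -0.0, 3.0] finger_gap: 11.3
time: 8.95 eef_pos: [599.2, 6.7, 70.9] ft_force: [-5.0, 0.2, 4.1] finger_gap: 11.1
time: 9.37 eef_pos: [600.2, -0.7, 70.9] ft_force: [-4.3, 0.6, 3.1] finger_gap: 11.2
time: 9.78 eef_pos: [601.2, -8.1, 70.9] ft_force: [-4.5, 1.0, 3.0] finger_gap: 11.1
time: 10.2 eef_pos: [602.2, -15.6, 70.9] ft_force: [-5.9, 0.9, 4.6] finger_gap: 11.1
time: 10.62 eef_pos: [603.1, -23.1, 70.9] ft_force: [-5.4, 0.1, 3.9] finger_gap: 11.0
time: 11.03 eef_pos: [604.1, -30.5, 70.9] ft_force: [-5.5, 1.8, 3.2] finger_gap: 11.3
time: 11.45 eef_pos: [605.0, -38.0, 70.9] ft_force: [-5.2, 0.5, 3.6] finger_gap: 11.1
time: 11.87 eef_pos: [605.8, -44.2, 70.9] ft_force: [-5.7, 8.4, 5.5] finger_gap: 11.0
```

```bash
for i in 1 2 3 4 5 6 7; do python3 -m handwheel '{"linear":[[0,0.04,0],[0,0.04,0],[0,0.04,0],[0,0.04,0],[0,0.04,0]],"turn":[0,0,0,0,0]}' | grep -v rot | paste -sd' '; done
```

```text
time: 12.28 eef_pos: [606.4, -48.3, 70.9] ft_force: [-6.4, 4.2, 4.0] finger_gap: 11.0
time: 12.7 eef_pos: [607.4, -55.9, 70.9] ft_force: [-6.2, -2.8, 2.5] finger_gap: 11.0
time: 13.12 eef_pos: [608.0, -60.7, 70.9] ft_force: [-6.3, 0.2, 5.2] finger_gap: 11.1
time: 13.53 eef_pos: [608.3, -63.6, 70.9] ft_force: [-6.1, 4.0, 4.7] finger_gap: 11.1
time: 13.95 eef_pos: [609.2, -70.3, 70.9] ft_force: [-5.5, -0.2, 4.5] finger_gap: 10.8
time: 14.37 eef_pos: [610.1, -77.0, 70.9] ft_force: [-5.8, -2.9, 2.3] finger_gap: 10.9
time: 14.78 eef_pos: [610.5, -80.2, 70.9] ft_force: [-5.8, 1.2, 3.7] finger_gap: 11.1
```

```bash
for i in 1 2; do python3 -m handwheel '{"linear":[[0,0.04,0],[0,0.04,0],[0,0.04,0],[0,0.04,0],[0,0.04,0]],"turn":[0,0,0,0,0]}' | grep -v rot | paste -sd' '; done
for i in 1 2; do python3 -m handwheel '{"linear":[[0,0.02,0],[0,0.02,0],[0,0.02,0],[0,0.02,0],[0,0.02,0]],"turn":[0,0,0,0,0]}' | grep -v rot | paste -sd' '; done
```

```text
time: 15.2 eef_pos: [611.1, -85.1, 70.9] ft_force: [-4.5, 0.8, 3.9] finger_gap: 11.1
time: 15.62 eef_pos: [611.8, -90.1, 70.9] ft_force: [-5.9, -0.2, 3.9] finger_gap: 10.7
time: 16.03 eef_pos: [612.1, -92.5, 70.9] ft_force: [-6.4, -0.2, 3.0] finger_gap: 10.6
time: 16.45 eef_pos: [612.1, -93.0, 70.8] ft_force: [-6.1, 8.0, 5.5] finger_gap: 11.0
```

```bash
python3 -m handwheel '{"linear":[[0,0.02,0],[0,0.02,0],[0,0.02,0],[0,0,0],[0,0,0]],"turn":[0,0,0,0,0]}' | grep -v rot | paste -sd' '
python3 -m handwheel '{"linear":[[0,-0.04,0],[0,-0.04,0],[0,-0.04,0],[0,-0.06,0],[0,-0.06,0]],"turn":[0,0,0,0,0]}' | grep -v rot | paste -sd' '
```

```text
time: 16.87 eef_pos: [612.1, -93.1, 70.8] ft_force: [-7.7, 10.8, 6.6] finger_gap: 11.3
time: 17.28 eef_pos: [611.9, -91.3, 70.9] ft_force: [-4.9, -1.7, 2.2] finger_gap: 11.0
```

```bash
for i in 1; do python3 -m handwheel '{"linear":[[0,-0.06,0],[0,-0.06,0],[0,-0.06,0],[0,-0.06,0],[0,-0.06,0]],"turn":[0,0,0,0,0]}' | grep -v rot | paste -sd' '; done
for i in 1 2 3 4 5 6 7 8 9 10 11 12 13 14 15 16; do python3 -m handwheel '{"linear":[[0,-0.02,0],[0,-0.02,0],[0,-0.02,0],[0,-0.02,0],[0,-0.02,0]],"turn":[0,0,0,0,0]}' | grep -v rot | paste -sd' '; done
```

```text
time: 17.7 eef_pos: [611.0, -84.0, 70.9] ft_force: [-5.4, -2.0, 3.2] finger_gap: 11.1
time: 18.12 eef_pos: [610.7, -81.6, 70.9] ft_force: [-4.8, -2.1, 3.1] finger_gap: 10.9
time: 18.53 eef_pos: [610.4, -79.1, 70.9] ft_force: [-5.1, -2.2, 3.4] finger_gap: 11.3
time: 18.95 eef_pos: [610.1, -77.3, 70.9] ft_force: [-4.5, -5.0, 3.6] finger_gap: 11.3
time: 19.37 eef_pos: [610.1, -76.9, 71.0] ft_force: [-4.4, -12.5, 1.0] finger_gap: 11.1
time: 19.78 eef_pos: [609.6, -73.3, 70.9] ft_force: [-3.9, -7.1, 1.2] finger_gap: 11.1
time: 20.2 eef_pos: [609.2, -69.8, 70.9] ft_force: [-5.4, -2.9, 2.6] finger_gap: 11.2
time: 20.62 eef_pos: [608.7, -66.1, 70.9] ft_force: [-6.5, 0.8, 4.0] finger_gap: 10.6
time: 21.03 eef_pos: [608.2, -62.7, 70.9] ft_force: [-6.4, 2.4, 5.8] finger_gap: 10.8
time: 21.45 eef_pos: [608.0, -61.0, 70.9] ft_force: [-5.2, -1.6, 3.2] finger_gap: 11.3
time: 21.87 eef_pos: [607.9, -60.0, 70.9] ft_force: [-5.3, -5.9, 3.0] finger_gap: 10.8
time: 22.28 eef_pos: [607.7, -58.4, 70.9] ft_force: [-4.6, -7.7, 2.1] finger_gap: 11.1
time: 22.7 eef_pos: [607.3, -55.2, 70.9] ft_force: [-5.4, -2.7, 3.9] finger_gap: 11.0
time: 23.12 eef_pos: [606.8, -51.7, 70.9] ft_force: [-5.1, -0.7, 3.2] finger_gap: 10.9
time: 23.53 eef_pos: [606.3, -48.1, 70.9] ft_force: [-5.8, 1.8, 5.0] finger_gap: 11.3
time: 23.95 eef_pos: [605.9, -45.0, 70.8] ft_force: [-6.5, 3.2, 4.9] finger_gap: 11.2
time: 24.37 eef_pos: [605.8, -43.5, 70.9] ft_force: [-5.6, -0.5, 3.8] finger_gap: 10.7
```

```bash
for i in 1 2 3 4 5 6 7; do python3 -m handwheel '{"linear":[[0,-0.12,0],[0,-0.12,0],[0,-0.12,0],[0,-0.12,0],[0,-0.12,0]],"turn":[0,0,0,0,0]}' | grep -v rot | paste -sd' '; done
python3 -m handwheel '{"linear":[[0,-0.12,0],[0,-0.12,0],[0,-0.1,0],[0,-0.08,0],[0,-0.04,0]],"turn":[0,0,0,0,0]}' | grep -v rot | paste -sd' '
```

```text
time: 24.78 eef_pos: [603.9, -29.4, 70.9] ft_force: [-5.0, -2.8, 3.5] finger_gap: 10.8
time: 25.2 eef_pos: [602.0, -14.5, 70.9] ft_force: [-5.3, -2.6, 3.5] finger_gap: 11.5
time: 25.62 eef_pos: [600.1, 0.4, 70.9] ft_force: [-5.8, -2.8, 2.7] finger_gap: 11.2
time: 26.03 eef_pos: [598.2, 15.3, 70.9] ft_force: [-5.5, -2.1, 3.2] finger_gap: 10.9
time: 26.45 eef_pos: [596.3, 30.2, 70.9] ft_force: [-4.9, -2.6, 3.6] finger_gap: 11.0
time: 26.87 eef_pos: [594.3, 45.1, 70.9] ft_force: [-5.1, -2.0, 4.4] finger_gap: 11.3
time: 27.28 eef_pos: [592.4, 60.0, 70.9] ft_force: [-4.7, -2.9, 4.8] finger_gap: 11.5
time: 27.7 eef_pos: [590.9, 71.6, 70.9] ft_force: [-5.4, -2.3, 3.2] finger_gap: 10.6
```

```bash
for i in 1 2; do python3 -m handwheel '{"linear":[[0,-0.04,0],[0,-0.04,0],[0,-0.04,0],[0,-0.04,0],[0,-0.04,0]],"turn":[0,0,0,0,0]}' | grep -v rot | paste -sd' '; done
for i in 1 2 3; do python3 -m handwheel '{"linear":[[0,-0.02,0],[0,-0.02,0],[0,-0.02,0],[0,-0.02,0],[0,-0.02,0]],"turn":[0,0,0,0,0]}' | grep -v rot | paste -sd' '; done
```

```text
time: 28.12 eef_pos: [590.3, 76.3, 70.9] ft_force: [-4.8, -1.9, 2.8] finger_gap: 10.8
time: 28.53 eef_pos: [589.6, 81.3, 70.9] ft_force: [-5.1, -2.9, 3.5] finger_gap: 10.8
time: 28.95 eef_pos: [589.3, 83.8, 70.9] ft_force: [-5.1, -1.3, 4.2] finger_gap: 10.7
time: 29.37 eef_pos: [589.1, 86.1, 70.9] ft_force: [-6.1, -4.1, 4.5] finger_gap: 11.5
time: 29.78 eef_pos: [589.0, 86.4, 70.9] ft_force: [-4.1, -11.3, 3.5] finger_gap: 11.2
```

```bash
python3 -m handwheel '{"linear":[[0,0.03,0],[0,0.03,0],[0,0.04,0],[0,0.05,0],[0,0.08,0]],"turn":[0,0,0,0,0]}' | grep -v rot | paste -sd' '
for i in 1 2 3 4 5 6 7; do python3 -m handwheel '{"linear":[[0,0.12,0],[0,0.12,0],[0,0.12,0],[0,0.12,0],[0,0.12,0]],"turn":[0,0,0,0,0]}' | grep -v rot | paste -sd' '; done
python3 -m handwheel '{"linear":[[0,0.12,0],[0,0.12,0],[0,0.1,0],[0,0.08,0],[0,0.04,0]],"turn":[0,0,0,0,0]}' | grep -v rot | paste -sd' '
```

```text
time: 30.2 eef_pos: [589.3, 83.9, 70.9] ft_force: [-5.4, 0.3, 4.2] finger_gap: 11.2
time: 30.62 eef_pos: [591.3, 69.0, 70.9] ft_force: [-6.1, 0.7, 4.0] finger_gap: 11.0
time: 31.03 eef_pos: [593.2, 54.1, 70.9] ft_force: [-6.0, 1.2, 3.7] finger_gap: 11.0
time: 31.45 eef_pos: [595.1, 39.2, 70.9] ft_force: [-5.1, 1.1, 4.1] finger_gap: 11.1
time: 31.87 eef_pos: [597.0, 24.3, 70.9] ft_force: [-5.5, 0.9, 3.4] finger_gap: 10.9
time: 32.28 eef_pos: [598.9, 9.4, 70.9] ft_force: [-5.9, 1.4, 3.7] finger_gap: 11.1
time: 32.7 eef_pos: [600.8, -5.5, 70.9] ft_force: [-5.6, 1.0, 4.7] finger_gap: 11.0
time: 33.12 eef_pos: [602.8, -20.4, 70.9] ft_force: [-6.2, 1.3, 3.7] finger_gap: 10.7
time: 33.53 eef_pos: [604.3, -32.0, 70.9] ft_force: [-5.4, 1.2, 4.5] finger_gap: 11.3
```

```bash
for i in 1 2; do python3 -m handwheel '{"linear":[[0,0.04,0],[0,0.04,0],[0,0.04,0],[0,0.04,0],[0,0.04,0]],"turn":[0,0,0,0,0]}' | grep -v rot | paste -sd' '; done
for i in 1 2 3 4 5 6 7; do python3 -m handwheel '{"linear":[[0,0.02,0],[0,0.02,0],[0,0.02,0],[0,0.02,0],[0,0.02,0]],"turn":[0,0,0,0,0]}' | grep -v rot | paste -sd' '; done
```

```text
time: 33.95 eef_pos: [604.9, -36.7, 70.9] ft_force: [-5.7, 1.5, 4.0] finger_gap: 11.1
time: 34.37 eef_pos: [605.5, -41.7, 70.9] ft_force: [-6.4, 1.7, 4.0] finger_gap: 11.2
time: 34.78 eef_pos: [605.7, -43.5, 70.9] ft_force: [-6.4, 4.2, 4.8] finger_gap: 11.3
time: 35.2 eef_pos: [605.9, -44.8, 70.9] ft_force: [-7.0, 6.6, 4.6] finger_gap: 11.1
time: 35.62 eef_pos: [606.2, -47.4, 70.8] ft_force: [-6.8, 6.2, 5.6] finger_gap: 11.2
time: 36.03 eef_pos: [606.7, -50.7, 70.9] ft_force: [-6.7, 2.0, 4.1] finger_gap: 11.3
time: 36.45 eef_pos: [607.1, -54.4, 70.9] ft_force: [-7.0, -1.9, 3.1] finger_gap: 11.2
time: 36.87 eef_pos: [607.7, -58.0, 71.0] ft_force: [-4.4, -4.3, 2.8] finger_gap: 10.9
time: 37.28 eef_pos: [607.9, -60.2, 70.9] ft_force: [-5.8, -2.1, 2.8] finger_gap: 10.9
```

```bash
python3 -m handwheel '{"linear":[[0,0.02,0],[0,0.02,0],[0,0.01,0],[0,0,0],[0,0,0]],"turn":[0,0,0,0,0]}' | grep -v rot | paste -sd' '
python3 -m handwheel '{"linear":[[0,0,0],[0,0,0],[0,0,0],[0,0,0],[0,0,0]],"turn":[0,0,0,0,0]}' | grep -v rot | paste -sd' '
```

```text
time: 37.7 eef_pos: [608.0, -60.7, 70.9] ft_force: [-5.9, -0.6, 4.8] finger_gap: 11.1
time: 38.12 eef_pos: [608.0, -60.7, 70.9] ft_force: [-4.9, -0.8, 3.6] finger_gap: 11.3
```

```bash
for i in 1 2; do python3 -m handwheel '{"linear":[[0,0,0],[0,0,0],[0,0,0],[0,0,0],[0,0,0]],"turn":[0,0,0,0,0]}' 70 | grep -v rot | paste -sd' '; done
python3 - <<'E'
from h import *
from plant import status,grab_frame
f=grab_frame("wrist"); cv2.imwrite("pics/w2.png",f["frame"][:,:,::-1]); print(status.state()["eef_pos"])
E
```

```text
time: 38.53 eef_pos: [609.5, -60.5, 71.1] ft_force: [-0.6, -0.2, -0.2] finger_gap: 36.6
time: 38.95 eef_pos: [609.2, -60.5, 71.1] ft_force: [-0.5, 0.8, 0.9] finger_gap: 60.0
[609.18121123 -60.50928843  71.02225891]
```

View pics/w2.png

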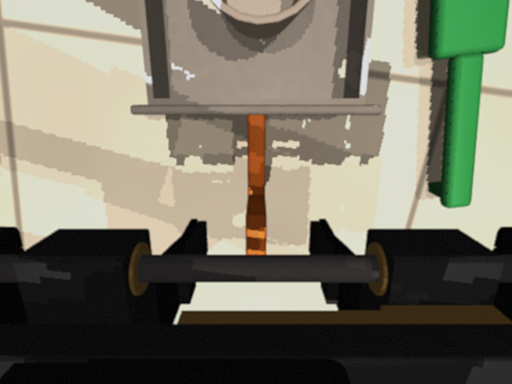

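The wrist view shows the jaws clear on both sides of the tab (col ~257) and the cup upright in the tray at (265,5). I'll lift straight up.

```bash
python3 -m handwheel '{"linear":[[0,0,-0.3],[0,0,-0.6],[0,0,-0.8],[0,0,-0.8],[0,0,-0.8]],"turn":[0,0,0,0,0]}' | grep -v rot | paste -sd' '
python3 -m handwheel '{"linear":[[0,0,-0.8],[0,0,-0.58],[0,0,0],[0,0,0],[0,0,0]],"turn":[0,0,0,0,0]}' | grep -v rot | paste -sd' '
python3 -m handwheel '{"linear":[[0,0,0],[0,0,0],[0,0,0],[0,0,0],[0,0,0]],"turn":[0,0,0,0,0]}' | grep -v rot | paste -sd' '
python3 - <<'E'
from h import *
from plant import status,grab_frame
s=status.state();f=grab_frame("wrist"); g=grab_frame("side"); sc=grab_frame("scene"); print(s["eef_pos"])
z=s["eef_pos"][2]-110
m=orange(f)[:240]; r=np.where(m.any(1))[0]; c=np.where(m[r.max()-5])[0].mean()
print(r.min(),r.max(),c,"front end of tab top (tool)",tool_pt(f,(c,r.max()+.5),z))
cv2.imwrite("pics/fin.png",np.hstack([cv2.resize(x["frame"],(400,300)) for x in(f,g)])[:,:,::-1])
cv2.imwrite("pics/fin_scene.png",sc["frame"][:,:,::-1])
E
```

```text
time: 39.42 eef_pos: [609.1, -60.5, 154.9] ft_force: [-0.3, -0.1, 0.4] finger_gap: 60.8
time: 39.83 eef_pos: [608.6, -60.4, 187.1] ft_force: [-0.0, 0.5, -0.0] finger_gap: 61.0
time: 40.25 eef_pos: [609.0, -60.4, 187.6] ft_force: [-0.1, 0.4, -0.1] finger_gap: 61.0
[608.98180342 -60.44756928 187.5848692 ]
110 200 257.0 front end of tab top (tool) [-1.00500322 15.66965875 77.5848692 ]
```

View pics/fin.png

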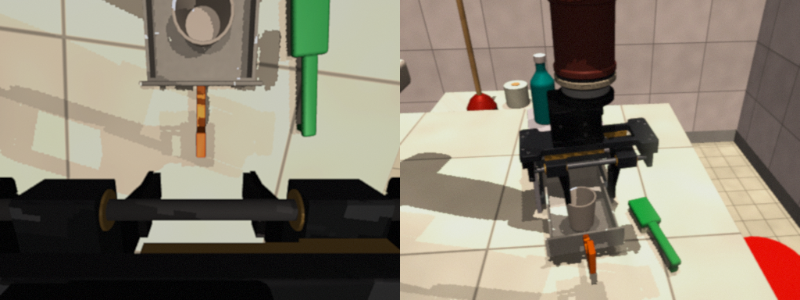

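View pics/fin_scene.png

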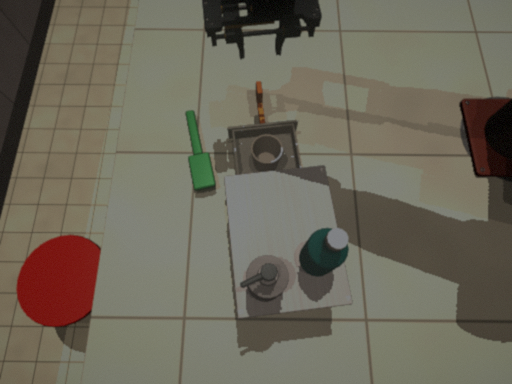

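The tab sits where it was released. The cup is upright, and the brush, bottle and dispenser are at their original pixels. I'm handing in.

```bash
python3 -c "
from plant import workorder; print(workorder.sign_off())"
```

```text
the job is handed in; nothing more can be done
None
```

The tray is parked in the catch, about 148 mm out from home, and the gripper has let go and is lifted clear. I handed the job in at about 40 s.

- **Stops:** I drew the tray out to its outer stop, then pushed it home to the inner one. The force readings peaked at about 11 N at each.
- **Finding the catch:** I felt it in both directions. The bump peaks put the middle within about 1.5 mm of each other, and the place where the force reversed agreed with them. I then pulled the tray out to that spot.
- **Final checks:** Before I let go, the force along the runners was under 1 N. After I let go, the close-up camera put the tab within about 0.5 mm of the release point. The cup is upright, and the brush, bottle and dispenser look unmoved.
- **Small disagreements:** Measured from the two stops, the catch comes out at about 147.6 and 148.6 mm. While I held the tab there was a steady sideways force of 5–6 N, which went away on release. No check failed.

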